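# Pull the blade fuse and snap the fuse block shut

## Task

Isolate this bench circuit: grip the blade fuse by the short head that shows above its slot in the fuse block, draw it out, and set it down in the shallow steel tray without tossing it. Then swing the block's open cover over and press its front edge down until the catch snaps and holds it fully shut. Do not force the plastic, and leave the tools and parts lying around where they are.

Things in the scene. Friction and masses are not known exactly. Their poses are not given: they have to be found in the camera images.
- fuse_block: Dark plastic fuse block, fixed, 106 deep (x) x 132 wide (y); sizes in mm. Origin: centre of its underside; x points to its hinge side (away from the robot at yaw 0), y left, z up. Flat deck at z = 44, x = -36 to 46; in front a low step (x = -60 to -36) with studs to z = 33. Three wells in the deck, 32 (x) x 13 (y), 29 deep, at x = 12, y = -40, 0, 40: one holds the fuse, two are plugged.
- blank_1: Flat black blanking plug closing one of the two unused wells, fixed: flange 36 (x) x 17 (y), standing 2 above the deck. Origin: centre of its underside, at deck height.
- blank_2: The other blanking plug, alike.
- fuse: Grey blade fuse, 29 (x) x 9 (y) x 35 high, 20 g, upright in one of the three wells (which one varies), axes parallel to the block's. Origin: centre of its lower end, on the well's floor (block z = 15). Plastic body z = 13 to 35, two steel blades below. Spring contacts pinch the blades in y: drawing it out takes about 6 to 22 N over the first 12 mm; it is clear of the well after 29 mm.
- fuse_top (a point): Middle of the fuse's flat top, 35 above its origin. Only the top 6 mm of the fuse (29 x 9, parallel sides) stand above the deck; grip it across y, fingertips right down on the deck: feel for it lightly.
- fuse_mid (a point): Middle of the fuse, 18 above its origin along its z.
- cover (a joint): Angle of the cover: 0 = shut, 1.48 to 1.58 = standing open (stop at 1.6). A stiff hinge: it stays where it is left. At about 0.09 the front skirt meets a sprung catch in the block's front; about 8 to 15 N pressed on the front edge drive it past, then it snaps below 0.03 and is held there.
- cover_hinge (a point): Middle of the hinge line, which runs along the block's y at block x = 46, z = 50. The grey cover is 142 wide (y) and 90 long from hinge to free edge; its flat outer face lies 9 off the hinge line. Standing open it reaches 140 above the bench and its front skirt overhangs the wells: a gripper coming straight down on the fuse strikes it, so lean the tool to the block's front by about 0.45 rad.
- cover_edge (a point): Point to press, on the cover's outer face near its free edge. Shut, it lies 80 in front of the hinge line (block -x) and 9 above it; it turns with the cover. The front skirt reaches 26 inward from the outer face, the side skirts 21; the free space behind the open cover lets a finger hook its outer face.
- tray: Shallow sheet-steel tray, fixed, 66 (x) x 120 (y) x 16 high, walls 2 mm (rolled rim to z = 18), floor 2 mm. Origin: centre of its underside; x, y along its sides.
- multimeter: red hand multimeter lying on its back, 152 x 77 x 46; a bystander. Origin: centre of its underside.
- side_cutter: blue-handled side cutter lying flat, 141 x 68 x 16; a bystander. Origin: centre of its underside.
- stepper_motor: square stepper motor standing shaft up, 42 x 42 x 59; a bystander. Origin: centre of its underside.

How it is judged:
By the outcome, as a careful person would: the job done as asked, in the order asked, and still so for the second after the job is handed in, with the robot touching nothing.
It also fails if it takes over 64 s, if anything falls off the work surface, if the arm or the gripper's body presses on something with over 40 N, if the wrist force passes 120 N, or if a joint passes its speed limit or range.

## Robot

A 6-joint arm with a two-finger parallel gripper is mounted at the origin on a cart in front of the work surface, level with it; the furniture and walls round the work are solid. World frame = base frame: x ahead of the robot, y to its left, z up, the work surface at z = 0. Lengths are in mm, angles in rad, forces in N, time in s.
With the tool pointing down it reaches from about 300 to 775 mm from the base axis. Payload 14.6 kg.
Tool frame: the origin (TCP) lies between the finger pads; the fingertips stand 19 mm ahead of it and the grasp point (between the pads) is the TCP; z points along the fingers, y is the line along which they close (so a half turn about z gives the same grasp; the last joint's range is limited). The gripper opens to 94 mm and grips with 3 to 60 N. Pads are 16 mm wide; open, the fingers measure 119 mm over their backs; the gripper's body (75 mm by 177 mm) begins 78 mm behind the grasp point.
Start: joints at [1.17, 0.3, 1.521, -0, 1.321, -0.067], TCP at [180.197, 519.633, 224.446] pointing down, gripper open.
Joint ranges: [-3.03, 3.03], [-0.79, 2.21], [0.23, 2.52], [-1.04, 4.18], [0, 3.07], [-2.55, 2.55]. Speed limits (rad/s): [2.22, 2.22, 2.57, 3.14, 3.14, 3.14].

## Interface

Orientations are given as a rotation vector (axis times angle).
In Python, from plant import ctrl gives the robot as it stands.
- The arm moves only by the tool send_path, called after "Request:" in YAML: its name, and indented under it one key for each argument. Schema: {"type":"object","properties":{"offsets":{"type":"array","items":{"type":"object","properties":{"trans":{"type":"array","items":{"type":"number"},"minItems":3,"maxItems":3},"turn_vec":{"type":"array","items":{"type":"number"},"minItems":3,"maxItems":3}},"additionalProperties":false},"minItems":1,"maxItems":20},"aperture":{"type":"number"},"grip_force":{"type":"number"},"only":{"type":"string"},"quiet":{"type":"boolean"},"lines":{"type":"string"}},"required":["offsets"],"additionalProperties":false}. offsets is a list of rows, 1 to 20 of them, each an object with the fields trans (a list: dx, dy, dz in shares of the most that a row can go, 1 being 62.5 mm), turn_vec (a list: a rotation vector rx, ry, rz in rad); a field left out counts as zero; each row shifts and turns the commanded pose from where the row before left it, along the tool's axes as they then stand; what a row does not reach is not made up. A row lasts 1/8 s, in which the tool goes at most 62.5 mm and 0.188 rad, less where a joint would pass 70% of its speed; a pose out of reach is approached as far as the arm can. aperture is the finger opening in mm, set as the call begins (left out keeps the last). The fingers move at their own pace and stop on an object; grip_force is the grip in N (left out, the last holds). Time passes only in rows, so rows that do not move let the fingers close. The tool returns the time, the measured TCP pose, the force, the opening and the grip force at its end. only (a regular expression) keeps the lines of the reply that match it, lines (a string "A,B") keeps lines A to B, and quiet returns only ok. Input that does not fit is refused with a message, and nothing moves.
- ctrl.state(): the state, without advancing time (a new reading comes with each control period).
- ctrl.read_camera(name): name is "side" or "top"; returns the picture (480x640x3 uint8, blue, green, red); there is no depth.
- ctrl.get_calibration(name): a dict with "fx", "fy", "cx", "cy" (pixels), "rvec" (rotation vector, rad) and "tvec" (3), from world to camera coordinates, as OpenCV has them. Camera axes: x right, y down, z forward; pixel columns grow to the right and rows downward; lengths in mm; the calibration is good to about 2 mm. A picture is of the moment at which its call begins. get_calibration takes no time and is no camera call.
- ctrl.hand_in(): hands the job in; it is judged then, once.
The state is a dict: "time": time; "joint_positions": joint angles; "qd": joint speeds; "tau": joint torques, N m; "tcp_pos": TCP position; "eef_rot": TCP orientation; "wrist_force": force on the tool from outside, world axes, zero at the start; "moment": the same for the moment, N m; "finger_gap": finger opening in mm; "grip_force": force on a finger pad.
Only numpy, scipy, OpenCV 4.12 (cv2) and the standard library are available. Lean on these libraries where they do the work, as an engineer would, in place of code of your own. Each camera call takes 0.05 s, during which the arm holds its last target. There are 200 camera calls.

## Working session

There is one attempt and no reset: what is moved stays moved. The work goes in short steps, Python scripts to look and compute and a tool call to move; the robot and the scene stay as the last step left them, time stands still between calls to the robot, and variables do not carry over. Pictures are saved under pics/ and viewed, at most 10 in all, crops included, and the job is handed in when it is done.

```bash
ls; mkdir -p pics
```

Run:
```python
from plant import ctrl
import cv2
for n in("side","top"):
    cv2.imwrite(f"pics/{n}0.png",ctrl.read_camera(n)); print(n,ctrl.get_calibration(n))
s=ctrl.state();print(s)
```

```text
pics
plant.py
side {'fx': 478.2757795064245, 'fy': 478.2757795064245, 'cx': 314.767405630467, 'cy': 234.209408329025, 'rvec': array([ 2.45124041, -0.75630396,  0.21809388]), 'tvec': array([-627.23216045,   25.36902897,  938.8808997 ])}
top {'fx': 451.7023840678526, 'fy': 451.7023840678526, 'cx': 321.8152283377194, 'cy': 243.83393697969817, 'rvec': array([ 2.15712434, -2.18610484,  0.15703714]), 'tvec': array([-367.91174045,  538.54082346,  861.7620482 ])}
{'time': 0.1, 'joint_positions': array([ 1.17040782e+00,  3.00437299e-01,  1.52151130e+00, -7.58144469e-06,
        1.32070287e+00, -6.66083543e-02]), 'qd': array([ 0.0007207 , -0.00207885, -0.00018009, -0.00113864, -0.00143531,
       -0.00174157]), 'tau': array([ 3.11876538e-04, -5.32648122e+01, -3.53284442e+01,  7.09117041e-02,
        2.35450052e-02, -1.26656983e-04]), 'tcp_pos': array([180.11451585, 519.44518048, 223.93438105]), 'eef_rot': array([-5.21827706e-01, -3.09770935e+00,  1.62059723e-03]), 'wrist_force': array([ 0.13258134, -0.61224858, -0.1312727 ]), 'moment': array([-0.00700482,  0.01473412,  0.02651553]), 'grip_force': 0.0, 'finger_gap': 94.32883045232857}
```

View pics/side0.png

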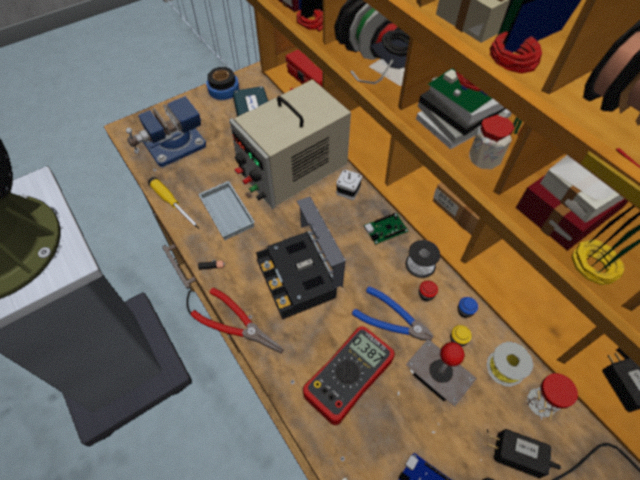

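View pics/top0.png

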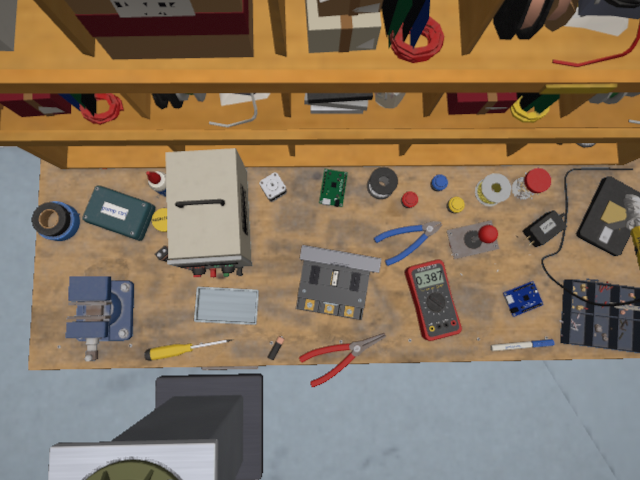

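The side view shows the block at about (297,272) and the tray at (227,210). The top view shows the block at (333,285), with the fuse in the middle well at (335,279), and the tray at (227,305). The power supply stands left of the block.

Run:
```python
import cv2,numpy as np
t=cv2.imread("pics/top0.png")[235:335,285:395]; s=cv2.imread("pics/side0.png")[190:320,245:355]
c=lambda i:cv2.resize(i,(390,int(390/i.shape[1]*i.shape[0])),interpolation=cv2.INTER_CUBIC)
a,b=c(t),c(s);h=max(len(a),len(b));o=np.zeros((h,790,3),np.uint8);o[:len(a),:390]=a;o[:len(b),400:]=b
cv2.imwrite("pics/z0.png",o);print(o.shape)
```

```text
(460, 790, 3)
```
View pics/z0.png

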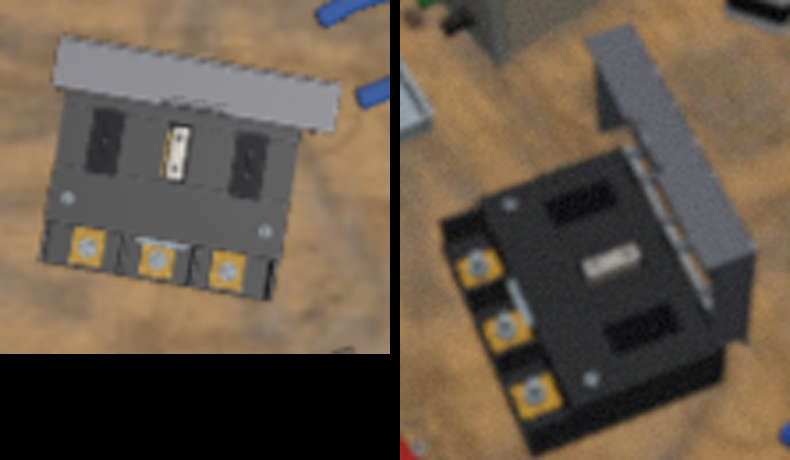

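The crop shows the fuse head at (177,153) in its top half and (212,261) in its side half. The blanks are at (105,141)/(248,165) and (181,203)/(242,328). I'll triangulate these points and fit the block pose.

Create h.py:
```python
import numpy as np,cv2
from plant import ctrl
from scipy.spatial.transform import Rotation as R
from scipy.optimize import least_squares
K={};P={};C={}
for n in("top","side"):
    c=ctrl.get_calibration(n);C[n]=c
    K[n]=np.array([[c["fx"],0,c["cx"]],[0,c["fy"],c["cy"]],[0,0,1]])
    P[n]=K[n]@np.c_[cv2.Rodrigues(c["rvec"])[0],c["tvec"]]
def proj(n,X): return cv2.projectPoints(np.atleast_2d(X).astype(float),C[n]["rvec"],C[n]["tvec"],K[n],None)[0][:,0]
def tri(a,b):
    h=cv2.triangulatePoints(P["top"],P["side"],np.array(a,float),np.array(b,float))[:,0];return h[:3]/h[3]
```

Run:
```python
from h import *
k=390/110
ct=lambda p:((np.array(p)+.5)/k-.5+[285,235]); cs=lambda p:((np.array(p)+.5)/k-.5+[245,190])
T=[ct(p) for p in[(177,153),(105,141),(248,165)]];S=[cs(p) for p in[(212,261),(181,203),(242,328)]]
X=[tri(a,b) for a,b in zip(T,S)];print(np.round(X,1))
m=np.array([[12,0,50],[12,40,46],[12,-40,46.]])
def w(q,m): return R.from_euler('z',q[3]).apply(m)+q[:3]
f=lambda q:np.r_[(proj("top",w(q,m))-T).ravel(),(proj("side",w(q,m))-S).ravel()]
r=least_squares(f,[500,-200,0,0]);q=r.x;print("block",np.round(q,3),np.round(r.fun,1)); np.save("q.npy",q)
a=1.53
for n,o in(("top",(285,235)),("side",(245,190))):
    for x in [(46,66,44),(-36,66,44),(-60,66,0),(-60,-66,0)]: print(n,x,np.round((proj(n,w(q,np.array([x])))[0]-o)*k))
    for a in(1.48,1.53,1.58):
        E=[np.array([46-np.cos(a)*u-np.sin(a)*-v,y,50+np.sin(a)*u+np.cos(a)*v]) for u,v,y in((90,9,71),(90,9,-71),(90,-17,71),(90,-17,-71))]
        print(n,a,np.round((proj(n,w(q,np.array(E)))-o)*k).tolist())
print("tray",tri((226.5,305),(227,208)))
for x,y in((195,288),(258,289),(257,322),(195,321)):
    # on z=17
    from scipy.optimize import fsolve
    print(fsolve(lambda p:proj("top",[p[0],p[1],17])[0]-[x,y],[450,0]))
s=ctrl.state();print(R.from_rotvec(s["eef_rot"]).as_matrix().round(3))
```

```text
[[ 465.5 -398.7   49.2]
 [ 472.5 -359.2   46.2]
 [ 458.  -437.6   46. ]]
block [ 4.53553e+02 -3.96278e+02 -2.35000e-01 -1.84000e-01] [-0.  -0.1 -0.  -0.   0.   0.1 -0.3 -0.2  0.1  0.1  0.2  0.1]
top (46, 66, 44) [68. 71.]
top (-36, 66, 44) [ 42. 218.]
top (-60, 66, 0) [ 37. 260.]
top (-60, -66, 0) [264. 299.]
top 1.48 [[55.0, 50.0], [338.0, 98.0], [46.0, 101.0], [329.0, 150.0]]
top 1.53 [[57.0, 41.0], [339.0, 89.0], [48.0, 92.0], [331.0, 141.0]]
top 1.58 [[59.0, 32.0], [341.0, 80.0], [49.0, 83.0], [333.0, 132.0]]
side (46, 66, 44) [221. 144.]
side (-36, 66, 44) [ 76. 197.]
side (-60, 66, 0) [ 42. 256.]
side (-60, -66, 0) [131. 465.]
side 1.48 [[214.0, 24.0], [339.0, 255.0], [165.0, 44.0], [286.0, 278.0]]
side 1.53 [[222.0, 21.0], [348.0, 251.0], [173.0, 40.0], [295.0, 273.0]]
side 1.58 [[231.0, 19.0], [357.0, 248.0], [181.0, 36.0], [304.0, 268.0]]
tray [ 416.87602641 -184.16416984   14.96578591]
[ 450.17806694 -121.11792144]
[ 446.39650047 -246.44788321]
[ 381.23272082 -244.5978131 ]
[ 385.15098685 -122.31474037]
[[-0.945  0.328 -0.   ]
 [ 0.328  0.945 -0.001]
 [ 0.    -0.001 -1.   ]]
```

Units first: shifts go in shares of 62.5 mm. So -37 mm is -0.592, -34 mm is -0.544.

Request:
send_path:
  offsets:
    - {"trans":[-0.592, -0.544, 0]}
    - {"trans":[-0.592, -0.544, 0]}
    - {"trans":[-0.592, -0.544, 0]}
    - {"trans":[-0.592, -0.544, 0]}
    - {"trans":[-0.592, -0.544, 0]}
    - {"trans":[-0.592, -0.544, 0]}
    - {"trans":[-0.592, -0.544, 0]}
    - {"trans":[-0.592, -0.544, 0]}
    - {"trans":[-0.592, -0.544, 0]}
    - {"trans":[-0.592, -0.544, 0]}
  aperture: 26
  grip_force: 20

```text
time: 1.35
tcp_pos: [418.8, 75.6, 224.4]
eef_rot: [-0.522, -3.098, -0.0]
wrist_force: [1.0, 0.6, -0.2]
finger_gap: 26.2
grip_force: 0.0
```

Request:
send_path:
  offsets:
    - {"turn_vec":[0, 0, 0.187]}
    - {"turn_vec":[0, 0, 0.187]}
    - {"turn_vec":[0, 0, 0.187]}
    - {"turn_vec":[0, 0, 0.187]}
    - {"turn_vec":[0, 0, 0.187]}
    - {"turn_vec":[0, 0, 0.187]}
    - {"turn_vec":[0, 0, 0.187]}
    - {"turn_vec":[0, 0, 0.187]}
    - {"turn_vec":[0, 0, 0.187]}
    - {"turn_vec":[0, 0, 0.187]}
    - {"turn_vec":[0, 0, 0.187]}
    - {"turn_vec":[0, 0, 0.187]}
    - {"turn_vec":[0, 0, 0.187]}
    - {"turn_vec":[0, 0, 0.187]}
    - {"turn_vec":[0, 0, 0.187]}
    - {"turn_vec":[0, 0, 0.187]}

```text
time: 3.35
tcp_pos: [418.2, 77.2, 224.2]
eef_rot: [3.127, -0.299, -0.001]
wrist_force: [-0.1, -0.2, 0.8]
finger_gap: 25.6
grip_force: 0.0
```

Add to h.py:
```python
def go(p,lean=.45,block=True,yaw=None):
    """tool-frame delta from measured pose to a TCP target p (block or world), lean about block y"""
    q=np.load("q.npy");yaw=q[3] if yaw is None else yaw
    B=R.from_euler('z',yaw)
    X=B.apply(p)+q[:3] if block else np.array(p,float)
    M=B*R.from_matrix(np.array([[1,0,0],[0,-1,0],[0,0,-1.]]))*R.from_euler('y',-lean)
    s=ctrl.state();T=R.from_rotvec(s["eef_rot"])
    print("t",round(s["time"],2),"block pos",R.from_euler('z',-q[3]).apply(s["tcp_pos"]-q[:3]).round(1),"F",s["wrist_force"].round(1),"gap",round(s["finger_gap"],1),"grip",round(s["grip_force"],1))
    print("world target",X.round(1),"z axis",M.as_matrix()[:,2].round(2),"d tool",T.inv().apply(X-s["tcp_pos"]).round(1),"rot",(T.inv()*M).as_rotvec().round(3), "q",s["joint_positions"].round(2))
def tip(x,y,z,lean=.45):
    return np.array([x-19*np.sin(lean),y,z+19*np.cos(lean)])
```

```bash
python3 -c "
from h import *
go(tip(-10,0,110))"
```

```text
t 3.35 block pos [-121.1  459.   224.5] F [-0.1 -0.2  0.8] gap 25.6 grip 0.0
world target [ 435.6 -392.9  126.9] z axis [-0.43  0.08 -0.9 ] d tool [106.1 458.3  97.4] rot [-0.001 -0.449 -0.007] q [ 0.1   0.02  1.85 -0.    1.28  1.86]
```

```bash
sed -i "s/from_euler('y',-lean)/from_euler('y',lean)/" h.py; python3 -c "
from h import *
go(tip(-11,0,101.5))"
```

```text
t 3.35 block pos [-121.1  459.   224.5] F [-0.1 -0.2  0.8] gap 25.6 grip 0.0
world target [ 434.6 -392.8  118.4] z axis [ 0.43 -0.08 -0.9 ] d tool [105.1 458.3 105.9] rot [ 0.002  0.451 -0.007] q [ 0.1   0.02  1.85 -0.    1.28  1.86]
```

Converted, 46 mm is 0.736, 10 mm is 0.16.

Request:
send_path:
  offsets:
    - {"trans":[0.16, 0.736, 0]}
    - {"trans":[0.16, 0.736, 0]}
    - {"trans":[0.16, 0.736, 0]}
    - {"trans":[0.16, 0.736, 0]}
    - {"trans":[0.16, 0.736, 0]}
    - {"trans":[0.16, 0.736, 0]}
    - {"trans":[0.16, 0.736, 0]}
    - {"trans":[0.16, 0.736, 0]}
    - {"trans":[0.16, 0.736, 0]}
    - {"trans":[0.16, 0.704, 0]}
    - {"turn_vec":[0, 0.15, 0]}
    - {"turn_vec":[0, 0.15, 0]}
    - {"turn_vec":[0, 0.15, 0]}
    - {}

```text
time: 5.1
tcp_pos: [431.5, -391.2, 223.9]
eef_rot: [3.011, -0.281, 0.687]
wrist_force: [-0.1, -0.8, -0.2]
finger_gap: 26.1
grip_force: 0.0
```

```bash
python3 -c "
from h import *
go(tip(-11,0,101.5))"
```

```text
t 5.1 block pos [-22.6   0.9 224.1] F [-0.1 -0.8 -0.2] gap 26.1 grip 0.0
world target [ 434.6 -392.8  118.4] z axis [ 0.43 -0.08 -0.9 ] d tool [-42.8   1.   96.5] rot [ 0.     0.001 -0.003] q [-0.93  0.2   1.71  0.38  0.93  0.65]
```

Request:
send_path:
  offsets:
    - {"trans":[-0.336, 0, 0.32]}
    - {"trans":[-0.352, 0.016, 0.416]}
    - {"trans":[0, 0, 0.416]}
    - {"trans":[0, 0, 0.384]}
    - {"trans":[0, 0, 0.32]}
    - {"trans":[0, 0, 0.32]}
    - {"trans":[0, 0, 0.16]}
    - {}
    - {}

```text
time: 6.22
tcp_pos: [457.1, -397.1, 75.0]
eef_rot: [3.01, -0.277, 0.689]
wrist_force: [0.2, -0.1, -0.7]
finger_gap: 25.5
grip_force: 0.0
```

Run:
```python
from h import *
go(tip(15,0,47.5))
a=ctrl.read_camera("top")[230:340,270:410];b=ctrl.read_camera("side")[180:320,235:365]
c=lambda i:cv2.resize(i,(395,int(395/i.shape[1]*i.shape[0])),interpolation=cv2.INTER_CUBIC)
a,b=c(a),c(b);h=max(len(a),len(b));o=np.zeros((h,790,3),np.uint8);o[:len(a),:395]=a;o[:len(b),395:]=b
cv2.imwrite("pics/z1.png",o)
```

```text
t 6.22 block pos [ 3.7 -0.1 75.2] F [ 0.2 -0.1 -0.7] gap 25.5 grip 0.0
world target [ 460.2 -397.5   64.4] z axis [ 0.43 -0.08 -0.9 ] d tool [-1.8 -0.1 10.9] rot [ 0.001 -0.    -0.   ] q [-0.89  0.44  1.78  0.5   0.63  0.49]
```

View pics/z1.png

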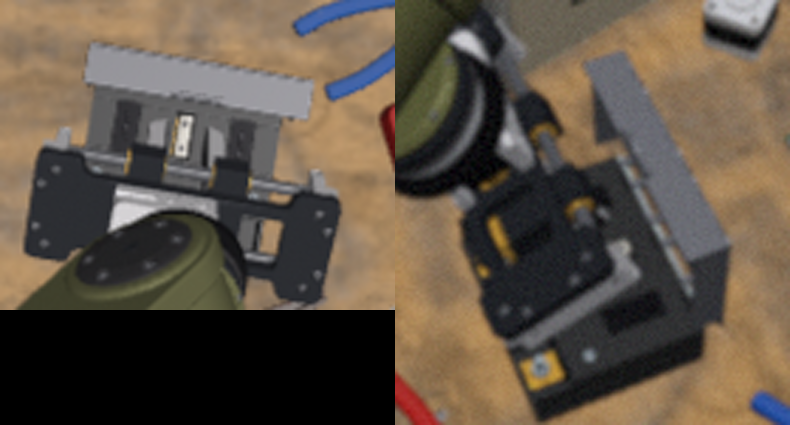

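In the top half the two fingers straddle the fuse head at (184,135) symmetrically, and the cover at (200,75) stays clear. Next I'll feel down to the deck.

Request:
send_path:
  offsets:
    - {"trans":[-0.032, 0, 0.064]}
    - {"trans":[0, 0, 0.064]}
    - {"trans":[0, 0, 0.016]}
    - {}

```text
time: 6.82
tcp_pos: [459.1, -397.3, 65.3]
eef_rot: [3.01, -0.278, 0.689]
wrist_force: [0.4, 1.0, 0.6]
finger_gap: 25.6
grip_force: 0.2
```

Request:
send_path:
  offsets:
    - {"trans":[0, 0, 0.016]}
    - {}

```text
time: 7.08
tcp_pos: [459.5, -397.5, 64.7]
eef_rot: [3.01, -0.278, 0.689]
wrist_force: [-2.2, 1.1, 4.1]
finger_gap: 26.1
grip_force: 2.1
```

Request:
send_path:
  offsets:
    - {}
    - {}
    - {}
    - {}
    - {}
    - {}
  aperture: 0
  grip_force: 45

```text
time: 7.82
tcp_pos: [459.7, -397.2, 64.7]
eef_rot: [3.01, -0.278, 0.69]
wrist_force: [-0.2, 1.7, 6.0]
finger_gap: 7.2
grip_force: 45.3
```

Converted, -0.9 mm is -0.0144, 0.44 mm is 0.00704.

Request:
send_path:
  offsets:
    - {"trans":[0.00704, 0, -0.0144]}
    - {"trans":[0.00704, 0, -0.0144]}
    - {"trans":[0.00704, 0, -0.0144]}
    - {"trans":[0.00704, 0, -0.0144]}
    - {}

```text
time: 8.45
tcp_pos: [459.1, -397.0, 67.8]
eef_rot: [3.012, -0.278, 0.687]
wrist_force: [0.6, 0.9, -11.9]
finger_gap: 7.5
grip_force: 44.9
```

Request:
send_path:
  offsets:
    - {"trans":[0.01392, 0, -0.0288]}
    - {"trans":[0.01392, 0, -0.0288]}
    - {"trans":[0.01392, 0, -0.0288]}
    - {"trans":[0.01392, 0, -0.0288]}

```text
time: 8.95
tcp_pos: [459.7, -397.5, 76.9]
eef_rot: [3.01, -0.278, 0.69]
wrist_force: [-1.0, 1.4, -1.1]
finger_gap: 7.8
grip_force: 45.0
```

Request:
send_path:
  offsets:
    - {"trans":[0.02784, 0, -0.0576]}
    - {"trans":[0.02784, 0, -0.0576]}
    - {"trans":[0.02784, 0, -0.0576]}
    - {"trans":[0.02784, 0, -0.0576]}
    - {"trans":[0.02784, 0, -0.0576]}
    - {"trans":[0.02784, 0, -0.0576]}
    - {"trans":[-0.16, 0, -0.16]}
    - {"trans":[0, 0, -0.4]}
    - {"trans":[0, 0, -0.72]}
    - {"trans":[0, 0, -0.64]}
    - {}

```text
time: 10.32
tcp_pos: [398.6, -386.8, 206.9]
eef_rot: [3.005, -0.278, 0.693]
wrist_force: [-0.3, 0.6, -0.3]
finger_gap: 7.7
grip_force: 45.0
```

Run:
```python
from h import *
go([0,0,0])
a=ctrl.read_camera("top")[230:340,250:390];b=ctrl.read_camera("side")[150:290,200:330]
c=lambda i:cv2.resize(i,(395,int(395/i.shape[1]*i.shape[0])),interpolation=cv2.INTER_CUBIC)
a,b=c(a),c(b);h=max(len(a),len(b));o=np.zeros((h,790,3),np.uint8);o[:len(a),:395]=a;o[:len(b),395:]=b
cv2.imwrite("pics/z2.png",o)
```

```text
t 10.32 block pos [-55.8  -0.7 207.2] F [-0.3  0.6 -0.3] gap 7.7 grip 45.0
world target [ 4.536e+02 -3.963e+02 -2.000e-01] z axis [ 0.43 -0.08 -0.9 ] d tool [-40.6  -1.5 210.7] rot [ 0.004 -0.003 -0.   ] q [-0.98  0.16  1.8   0.41  0.89  0.57]
```

View pics/z2.png

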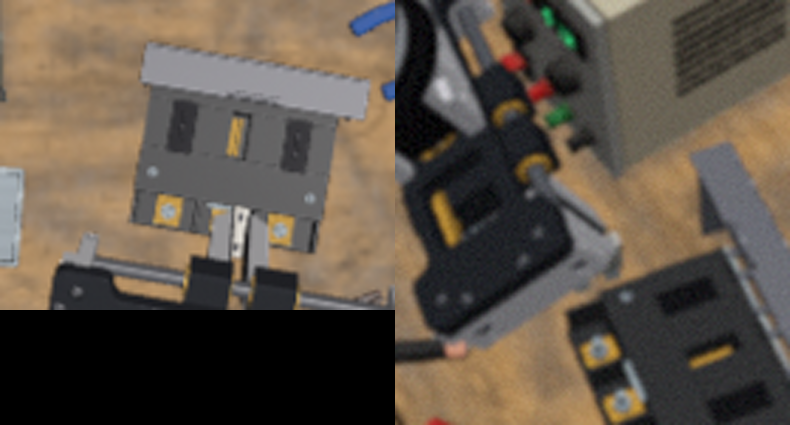

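The slot at (240,135) is empty, showing its brass contact. The fuse head is between the fingers at (240,230), so it is held.

```bash
python3 -c "
from h import *
go([410.3,-182.9,150],block=False)
go([410.3,-182.9,57],block=False)"
```

```text
t 10.43 block pos [-5.56e+01  1.00e-01  2.04e+02] F [ 0.4 -0.2 -0.4] gap 7.6 grip 45.0
world target [ 410.3 -182.9  150. ] z axis [ 0.43 -0.08 -0.9 ] d tool [ -46.8 -201.8   37.1] rot [ 0.     0.    -0.001] q [-0.98  0.16  1.8   0.41  0.89  0.57]
t 10.43 block pos [-5.56e+01  1.00e-01  2.04e+02] F [ 0.4 -0.2 -0.4] gap 7.6 grip 45.0
world target [ 410.3 -182.9   57. ] z axis [ 0.43 -0.08 -0.9 ] d tool [ -87.3 -201.7  120.8] rot [ 0.     0.    -0.001] q [-0.98  0.16  1.8   0.41  0.89  0.57]
```

Converted, -34 mm is -0.544, -8 mm is -0.128.

Request:
send_path:
  offsets:
    - {"trans":[-0.064, -0.272, 0.048]}
    - {"trans":[-0.128, -0.544, 0.096]}
    - {"trans":[-0.128, -0.544, 0.096]}
    - {"trans":[-0.128, -0.544, 0.096]}
    - {"trans":[-0.128, -0.544, 0.096]}
    - {"trans":[-0.112, -0.528, 0.096]}
    - {"trans":[-0.064, -0.256, 0.064]}
    - {"trans":[-0.112, 0, 0.224]}
    - {"trans":[-0.16, 0, 0.336]}
    - {"trans":[-0.16, 0, 0.336]}
    - {"trans":[-0.112, 0, 0.224]}
    - {"trans":[-0.064, 0, 0.144]}
    - {}

```text
time: 12.05
tcp_pos: [410.3, -182.4, 61.7]
eef_rot: [3.012, -0.278, 0.686]
wrist_force: [0.7, -0.8, 0.0]
finger_gap: 7.7
grip_force: 45.0
```

```bash
python3 -c "
from h import *
go([410.3,-182.9,52],block=False)"
```

```text
t 12.05 block pos [-81.6 202.4  61.9] F [ 0.7 -0.8  0. ] gap 7.7 grip 45.0
world target [ 410.3 -182.9   52. ] z axis [ 0.43 -0.08 -0.9 ] d tool [-4.1  0.5  8.8] rot [-0.001  0.002 -0.001] q [-0.6   0.15  2.23  0.48  0.39  0.74]
```

Converted, 1.8 mm is 0.0288, -0.9 mm is -0.0144.

Request:
send_path:
  offsets:
    - {"trans":[-0.0144, 0, 0.0288]}
    - {"trans":[-0.0144, 0, 0.0288]}
    - {"trans":[-0.0144, 0, 0.0288]}
    - {"trans":[-0.00704, 0, 0.0144]}
    - {}

```text
time: 12.68
tcp_pos: [410.6, -182.8, 55.6]
eef_rot: [3.01, -0.278, 0.689]
wrist_force: [0.5, 0.5, -0.7]
finger_gap: 7.7
grip_force: 45.0
```

Request:
send_path:
  offsets:
    - {"trans":[-0.00704, 0, 0.0144]}
    - {}

```text
time: 12.92
tcp_pos: [410.6, -182.8, 54.6]
eef_rot: [3.01, -0.278, 0.689]
wrist_force: [-0.3, 0.1, -0.4]
finger_gap: 7.4
grip_force: 45.0
```

Request:
send_path:
  offsets:
    - {"trans":[-0.00704, 0, 0.0144]}
    - {}

```text
time: 13.18
tcp_pos: [410.6, -182.8, 53.6]
eef_rot: [3.01, -0.278, 0.689]
wrist_force: [-0.3, 0.5, -0.4]
finger_gap: 7.7
grip_force: 45.0
```

Converted, 0.9 mm is 0.0144, -0.44 mm is -0.00704.

Request:
send_path:
  offsets:
    - {"trans":[-0.00704, 0, 0.0144]}
    - {}

```text
time: 13.42
tcp_pos: [410.6, -182.8, 52.6]
eef_rot: [3.01, -0.278, 0.689]
wrist_force: [-0.0, 0.1, -0.8]
finger_gap: 7.5
grip_force: 45.0
```

Request:
send_path:
  offsets:
    - {"trans":[-0.00704, 0, 0.0144]}
    - {}

```text
time: 13.68
tcp_pos: [410.7, -182.9, 51.7]
eef_rot: [3.01, -0.278, 0.689]
wrist_force: [-0.3, 0.9, 1.3]
finger_gap: 7.5
grip_force: 45.0
```

Request:
send_path:
  offsets:
    - {"trans":[-0.00704, 0, 0.0144]}
    - {}

```text
time: 13.92
tcp_pos: [411.2, -183.3, 51.4]
eef_rot: [3.009, -0.278, 0.692]
wrist_force: [-4.4, 1.0, 12.5]
finger_gap: 7.8
grip_force: 45.1
```

Converted, -0.7 mm is -0.0112, 0.35 mm is 0.0056.

Request:
send_path:
  offsets:
    - {"trans":[0.0056, 0, -0.0112]}
    - {}
  aperture: 0
  grip_force: 6

```text
time: 14.18
tcp_pos: [410.6, -182.8, 51.4]
eef_rot: [3.01, -0.278, 0.689]
wrist_force: [-0.7, 0.2, 0.8]
finger_gap: 8.9
grip_force: 6.0
```

Request:
send_path:
  offsets:
    - {}
    - {}
    - {}
  aperture: 14

```text
time: 14.55
tcp_pos: [410.6, -182.8, 51.4]
eef_rot: [3.01, -0.278, 0.689]
wrist_force: [-0.2, -0.1, 1.1]
finger_gap: 13.8
grip_force: 0.0
```

Request:
send_path:
  offsets:
    - {}
    - {}
    - {}
  aperture: 24

```text
time: 14.92
tcp_pos: [410.6, -182.8, 51.4]
eef_rot: [3.01, -0.278, 0.689]
wrist_force: [-0.8, 0.1, -0.2]
finger_gap: 23.9
grip_force: 0.0
```

```bash
python3 - <<'E'
from h import *
a=ctrl.read_camera("top")[255:355,170:290];b=ctrl.read_camera("side")[150:260,170:290]
c=lambda i:cv2.resize(i,(395,int(395/i.shape[1]*i.shape[0])),interpolation=cv2.INTER_CUBIC)
a,b=c(a),c(b);h=max(len(a),len(b));o=np.zeros((h,790,3),np.uint8);o[:len(a),:395]=a;o[:len(b),395:]=b
cv2.imwrite("pics/z3.png",o)
E
```

```text
(no output)
```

View pics/z3.png

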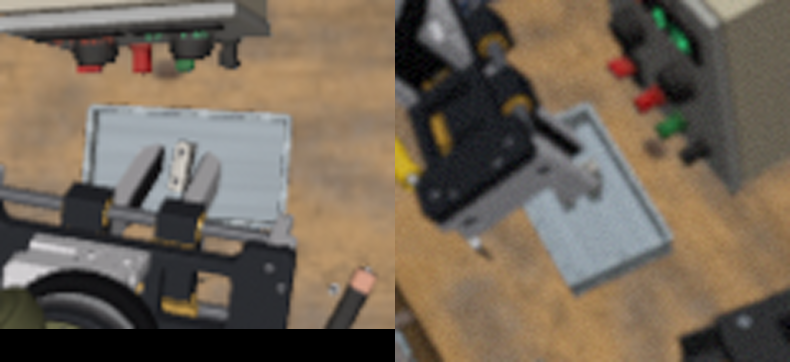

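The fuse stands in the tray at (180,165) with the fingers open around it and not touching it. I'll retreat along the tool axis.

Converted, -25 mm is -0.4, -45 mm is -0.72.

Request:
send_path:
  offsets:
    - {"trans":[0, 0, -0.08]}
    - {"trans":[0, 0, -0.192]}
    - {"trans":[0, 0, -0.4]}
    - {"trans":[0, 0, -0.72]}
    - {"trans":[0, 0, -0.72]}
    - {"trans":[0, 0, -0.72]}
    - {"trans":[0, 0, -0.64]}
    - {}

```text
time: 16.02
tcp_pos: [317.7, -166.0, 249.4]
eef_rot: [3.005, -0.278, 0.694]
wrist_force: [-1.2, -0.0, -0.3]
finger_gap: 23.7
grip_force: 0.0
```

Request:
send_path:
  offsets:
    - {"turn_vec":[0, -0.15, 0]}
    - {"turn_vec":[0, -0.15, 0]}
    - {"turn_vec":[0, -0.15, 0]}
    - {}
  aperture: 0
  grip_force: 20

```text
time: 16.52
tcp_pos: [318.6, -165.3, 245.3]
eef_rot: [-3.127, 0.286, 0.004]
wrist_force: [-0.2, 0.2, -0.2]
finger_gap: 0.3
grip_force: 0.0
```

Run:
```python
from h import *
go([75,0,220],lean=0)
cv2.imwrite("pics/z4.png",cv2.resize(ctrl.read_camera("top")[200:350,170:400],None,fx=3,fy=3,interpolation=cv2.INTER_CUBIC))
```

```text
t 16.52 block pos [-174.9  202.5  245.5] F [-0.2  0.2 -0.2] gap 0.3 grip 0.0
world target [ 527.3 -410.   219.8] z axis [ 0. -0. -1.] d tool [249.7 202.8  24.7] rot [-0.001  0.003  0.001] q [-0.58 -0.16  1.96  0.    1.34  1.17]
```

View pics/z4.png

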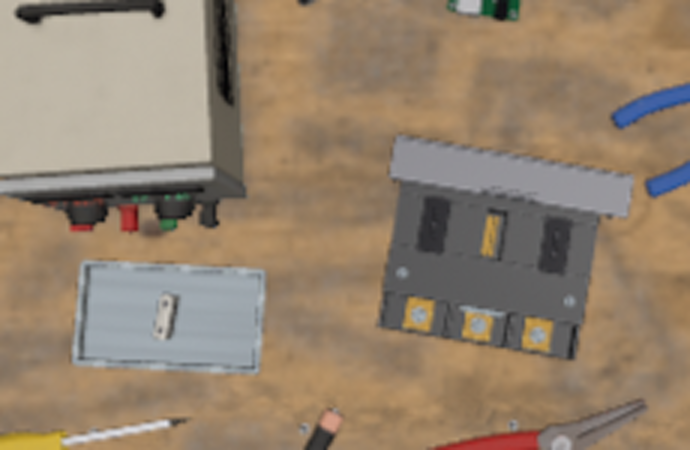

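The top view shows the fuse standing in the tray at (165,315) and the open slot at (492,235). Now I'll move behind the cover.

Converted, 45 mm is 0.72, 41 mm is 0.656.

Request:
send_path:
  offsets:
    - {"trans":[0, 0.32, 0]}
    - {"trans":[0, 0.64, 0]}
    - {"trans":[0, 0.656, 0]}
    - {"trans":[0.24, 0.656, 0]}
    - {"trans":[0.48, 0.656, 0]}
    - {"trans":[0.64, 0.32, 0]}
    - {"trans":[0.72, 0, 0]}
    - {"trans":[0.72, 0, 0]}
    - {"trans":[0.72, 0, 0]}
    - {"trans":[0.48, 0, 0.24]}
    - {"trans":[0, 0, 0.16]}
    - {}

```text
time: 18.08
tcp_pos: [525.3, -410.8, 221.1]
eef_rot: [-3.127, 0.289, 0.0]
wrist_force: [-0.3, -0.0, 0.7]
finger_gap: 0.4
grip_force: 0.0
```

```bash
python3 -c "
from h import *
go(tip(75,0,122,lean=0),lean=0)"
```

```text
t 18.07 block pos [ 73.2  -1.2 221.4] F [-0.3 -0.   0.7] gap 0.4 grip 0.0
world target [ 527.3 -410.   140.8] z axis [ 0. -0. -1.] d tool [ 1.9 -1.1 80.4] rot [-0.001  0.    -0.001] q [-0.72  0.57  1.15  0.    1.43  1.04]
```

Converted, 20 mm is 0.32, 8 mm is 0.128.

Request:
send_path:
  offsets:
    - {"trans":[0.016, -0.016, 0.32]}
    - {"trans":[0, 0, 0.448]}
    - {"trans":[0, 0, 0.352]}
    - {"trans":[0, 0, 0.128]}
    - {}

```text
time: 18.7
tcp_pos: [527.2, -410.3, 144.7]
eef_rot: [3.128, -0.29, 0.001]
wrist_force: [0.1, -0.4, 0.3]
finger_gap: 0.3
grip_force: 0.0
```

Request:
send_path:
  offsets:
    - {"trans":[-0.08, 0, 0]}
    - {"trans":[-0.064, 0, 0]}
    - {"trans":[-0.032, 0, 0]}
    - {"trans":[-0.032, 0, 0]}
    - {}

```text
time: 19.32
tcp_pos: [514.7, -407.7, 143.9]
eef_rot: [3.128, -0.289, -0.0]
wrist_force: [-0.2, 0.4, -0.2]
finger_gap: 0.5
grip_force: 0.0
```

```bash
python3 -c "
from h import *
go(tip(49,0,125,lean=0),lean=0)"
```

```text
t 19.32 block pos [ 62.2  -0.  144.1] F [-0.2  0.4 -0.2] gap 0.5 grip 0.0
world target [ 501.7 -405.2  143.8] z axis [ 0. -0. -1.] d tool [-13.2  -0.    0.1] rot [ 0.     0.    -0.001] q [-0.73  0.61  1.27 -0.    1.26  1.03]
```

Converted, -5 mm is -0.08, -4 mm is -0.064.

Request:
send_path:
  offsets:
    - {"trans":[-0.064, 0, 0]}
    - {"trans":[-0.08, 0, 0]}
    - {"trans":[-0.08, 0, 0.0032]}
    - {"trans":[-0.088, 0, 0.0048]}

```text
time: 19.82
tcp_pos: [495.2, -404.0, 143.3]
eef_rot: [-3.128, 0.289, 0.0]
wrist_force: [1.2, -0.5, -0.1]
finger_gap: 0.1
grip_force: 0.2
```

```bash
python3 -c "
from h import *
go(tip(28,0,121,lean=0),lean=0)"
```

```text
t 19.82 block pos [ 42.4  -0.  143.5] F [ 1.2 -0.5 -0.1] gap 0.1 grip 0.2
world target [ 481.1 -401.4  139.8] z axis [ 0. -0. -1.] d tool [-14.4  -0.    3.5] rot [-0.     0.    -0.001] q [-0.74  0.57  1.33 -0.    1.24  1.01]
```

Request:
send_path:
  offsets:
    - {"trans":[-0.112, 0, 0.024]}
    - {"trans":[-0.1184, 0, 0.032]}
    - {"trans":[-0.1088, 0, 0.048]}
    - {"trans":[-0.1088, 0, 0.0592]}
    - {"trans":[-0.096, 0, 0.0688]}
    - {"trans":[-0.096, 0, 0.0768]}

```text
time: 20.58
tcp_pos: [455.9, -396.7, 123.7]
eef_rot: [-3.128, 0.289, 0.0]
wrist_force: [-0.6, -0.6, 0.0]
finger_gap: 0.8
grip_force: 0.1
```

Run:
```python
from h import *
go(tip(-7.5,0,94,lean=0),lean=0)
a=ctrl.read_camera("top")[230:340,270:410];b=ctrl.read_camera("side")[180:320,235:365]
c=lambda i:cv2.resize(i,(395,int(395/i.shape[1]*i.shape[0])),interpolation=cv2.INTER_CUBIC)
a,b=c(a),c(b);h=max(len(a),len(b));o=np.zeros((h,790,3),np.uint8);o[:len(a),:395]=a;o[:len(b),395:]=b
cv2.imwrite("pics/z5.png",o)
```

```text
t 20.57 block pos [  2.4   0.  123.9] F [-0.6 -0.6  0. ] gap 0.8 grip 0.1
world target [ 446.2 -394.9  112.8] z axis [ 0. -0. -1.] d tool [-9.9  0.  10.9] rot [-0.     0.    -0.001] q [-0.78  0.51  1.46 -0.    1.16  0.98]
```

View pics/z5.png

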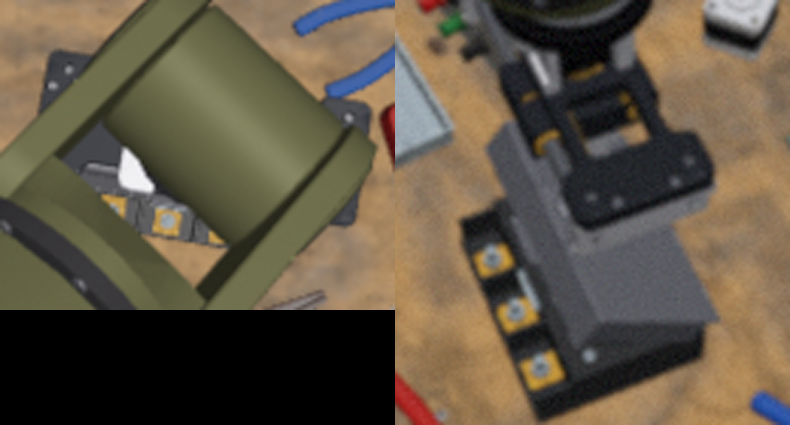

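The side half shows the cover following the fingers and tilted about halfway over the block, around (600,250).

Converted, 6.6 mm is 0.1056, 6.5 mm is 0.104.

Request:
send_path:
  offsets:
    - {"trans":[-0.1008, 0, 0.0768]}
    - {"trans":[-0.1008, 0, 0.0768]}
    - {"trans":[-0.0752, 0, 0.104]}
    - {"trans":[-0.0768, 0, 0.1056]}
    - {"trans":[-0.048, 0, 0.088]}
    - {"trans":[-0.048, 0, 0.088]}
    - {"trans":[0, 0, 0.032]}
    - {}

```text
time: 21.68
tcp_pos: [428.7, -391.7, 88.3]
eef_rot: [3.128, -0.289, -0.0]
wrist_force: [0.1, 0.0, -0.2]
finger_gap: 0.4
grip_force: 0.0
```

```bash
python3 -c "
from h import *
go(tip(-26,0,59,lean=0),lean=0)"
```

```text
t 21.68 block pos [-25.2   0.   88.5] F [ 0.1  0.  -0.2] gap 0.4 grip 0.0
world target [ 428.  -391.5   77.8] z axis [ 0. -0. -1.] d tool [-0.8  0.  10.5] rot [ 0.     0.    -0.001] q [-0.8   0.51  1.56 -0.    1.07  0.95]
```

Request:
send_path:
  offsets:
    - {"trans":[-0.048, 0, 0.016]}
    - {"trans":[-0.032, 0, 0.024]}
    - {"trans":[0, 0, 0.016]}
    - {}

```text
time: 22.18
tcp_pos: [423.9, -390.8, 85.6]
eef_rot: [3.128, -0.289, 0.001]
wrist_force: [-1.6, 1.9, 8.5]
finger_gap: 0.5
grip_force: 4.0
```

Request:
send_path:
  offsets:
    - {"trans":[0, 0, 0.016]}
    - {}

```text
time: 22.42
tcp_pos: [423.8, -390.9, 84.7]
eef_rot: [3.128, -0.289, 0.001]
wrist_force: [-2.9, 2.3, 10.0]
finger_gap: 0.6
grip_force: 4.7
```

Request:
send_path:
  offsets:
    - {"trans":[0, 0, 0.016]}
    - {}

```text
time: 22.68
tcp_pos: [423.5, -390.8, 83.2]
eef_rot: [3.128, -0.289, -0.0]
wrist_force: [-2.9, 0.9, 5.0]
finger_gap: 0.6
grip_force: 2.7
```

Converted, 1 mm is 0.016.

Request:
send_path:
  offsets:
    - {"trans":[0, 0, 0.016]}
    - {"trans":[0, 0, 0.016]}
    - {}

```text
time: 23.05
tcp_pos: [423.7, -390.7, 80.7]
eef_rot: [-3.128, 0.289, 0.0]
wrist_force: [-0.5, -0.6, 0.4]
finger_gap: 0.4
grip_force: 0.4
```

Request:
send_path:
  offsets:
    - {"trans":[0, 0, 0.016]}
    - {"trans":[0, 0, 0.016]}
    - {}

```text
time: 23.42
tcp_pos: [423.8, -390.6, 78.6]
eef_rot: [-3.128, 0.289, 0.0]
wrist_force: [0.1, -0.0, 0.5]
finger_gap: 0.6
grip_force: 0.0
```

Request:
send_path:
  offsets:
    - {"trans":[0, 0, 0.0128]}
    - {}

```text
time: 23.68
tcp_pos: [423.8, -390.8, 78.3]
eef_rot: [3.128, -0.289, 0.0]
wrist_force: [-1.5, 1.2, 3.3]
finger_gap: 0.2
grip_force: 1.8
```

Converted, 0.7 mm is 0.0112.

Request:
send_path:
  offsets:
    - {"trans":[0, 0, 0.0112]}
    - {}

```text
time: 23.92
tcp_pos: [423.9, -390.8, 78.1]
eef_rot: [3.128, -0.289, 0.001]
wrist_force: [-3.3, 2.9, 10.5]
finger_gap: 0.3
grip_force: 5.2
```

Request:
send_path:
  offsets:
    - {"trans":[0, 0, -0.048]}
    - {"trans":[0, 0, -0.24]}
    - {"trans":[0, 0, -0.64]}
    - {"trans":[0, 0, -0.8]}
    - {"trans":[-0.48, 0, -0.8]}
    - {"trans":[-0.8, 0, 0]}
    - {"trans":[-0.8, 0, 0]}
    - {"trans":[-0.8, 0, 0]}
    - {}

```text
time: 25.05
tcp_pos: [245.0, -357.5, 236.6]
eef_rot: [3.126, -0.293, 0.001]
wrist_force: [0.0, -0.4, 0.2]
finger_gap: 0.4
grip_force: 0.0
```

Run:
```python
from h import *
a=ctrl.read_camera("top")[230:340,180:400];b=ctrl.read_camera("side")[170:330,190:350]
c=lambda i:cv2.resize(i,(395,int(395/i.shape[1]*i.shape[0])),interpolation=cv2.INTER_CUBIC)
a,b=c(a),c(b);h=max(len(a),len(b));o=np.zeros((h,790,3),np.uint8);o[:len(a),:395]=a;o[:len(b),395:]=b
cv2.imwrite("pics/z6.png",o)
```

```text
(no output)
```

View pics/z6.png

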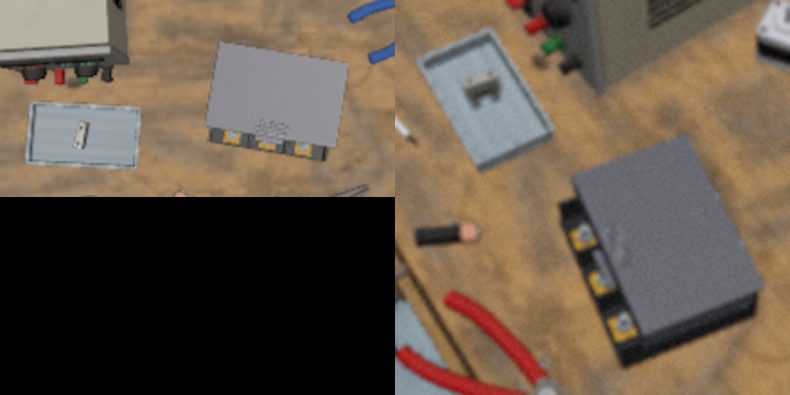

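The cover lies flat and shut on the block at (660,240), the fuse stands in the tray at (480,85), and the arm is clear.

```bash
python3 -c "
from plant import ctrl
print(ctrl.hand_in())"
```

```text
the job is handed in; nothing more can be done
None
```

The job is handed in at about 25 s of the 64 s: the fuse was drawn and stands upright in the steel tray, and the cover was pressed past its catch and lies shut, with the arm clear (hand-in returned no verdict).

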